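# Flip the upside-down trivet onto the filling platform

## Robot

A 7-joint arm with a two-finger parallel gripper is mounted at the origin on the work surface. World frame = base frame: x ahead of the robot, y to its left, z up, the work surface at z = 0. Lengths are in m, angles in degrees, forces in N, time in s.
With the tool pointing down it reaches from about 0.425 to 0.875 m from the base axis. Payload 4.7 kg.
Tool frame: the origin (TCP) lies between the finger pads; the fingertips stand env.finger_overhang ahead of it and the grasp point (between the pads) lies 5 mm behind it (env.finger_overhang is the distance from the TCP to the fingertips, in m); z points along the fingers, y is the line along which they close (so a half turn about z gives the same grasp; the last joint's range is limited). The gripper opens to 87 mm and grips with 3 to 60 N. Pads are 19 mm wide; open, the fingers measure 117 mm over their backs; the gripper's body (75 mm by 190 mm) begins 51 mm behind the grasp point.
Start: joints at [76.667, 18.392, -4.016, 83.108, 1.295, 78.541, -3.26], TCP at [0.159, -0.63, 0.216] pointing down, gripper open.
Joint ranges: [-163.93, 163.93], [-17.29, 119.83], [-79.2, 71.16], [3.27, 140.29], [-89.18, 269.18], [5.43, 117.66], [-154.24, 154.24]. Speed limits (degrees/s): [147.25, 147.25, 180, 180, 180, 180, 180].

## Interface

Orientations are given as [roll, pitch, yaw] about the fixed x, y, z axes, in that order (R = Rz(yaw) Ry(pitch) Rx(roll)).
In Python, from cell import telemetry, eyes, env, models gives the robot as it stands. The module is installed in compiled form; this text tells all that it offers.
- The arm moves only by the tool drive_tool, never from a script. Its arguments are lists of equal length, an entry for each row: "angular": the turn, a rotation vector about the tool's x, y, z in rad, a list of three; "delta_pos": the shift along the tool's x, y, z in cm, a list of three; "gripper": the finger opening in cm, from 0 to 8.7. A call has 1 to 20 rows; each row shifts and turns the commanded pose from where the row before left it, along the tool's axes as they then stand; what a row does not reach is not made up. A row lasts 1/10 s, in which the tool goes at most 50 mm and 8.59 degrees, less where a joint would pass 70% of its speed; a pose out of reach is approached as far as the arm can. A call with a gripper value outside its range is refused whole. The fingers move at their own pace and stop on an object; "squeeze" is the grip in N (left out, the last holds). Time passes only in rows, so rows that do not move let the fingers close. It gives the time, the measured TCP pose, the force, the opening and the grip force at its end, in the units of the state.
- telemetry.get_obs(): the state, without advancing time (a new reading comes with each control period).
- eyes.read_camera(name): name is "scene" or "side" or "wrist"; returns a dict with "pixels" (420x560x3 uint8, red, green, blue), "mtx" (3x3 intrinsics, pixels), "origin" and "orientation" of the camera in the world. Camera axes: x right, y down, z forward; pixel columns grow to the right and rows downward; lengths in m; the calibration is good to about 2 mm. A picture is of the moment at which its call begins. There is no depth.
- env.sign_off(): hands the job in; it is judged then, once.
Trained networks look in a picture, given as the dict that the camera call returned (one of the last four; its "shot" number tells which), for a name from the list of things; names that differ only in an ending like _2 or _b are one class to them, and where a whole thing is asked for, a point or a joint stands for the part that bears it (a point fixed in the world has none). Each returns a list of dicts, best first, with "p" (0 to 1); they miss things now and then, are a little off and sometimes report something else, mostly with a low value. They report only what shows in the picture. A call takes as long as a camera call. They do not tell look-alikes from the thing itself.
- models.search_frame(picture, target): "centre" ([column, row] in pixels, amid what is visible of it).
- models.cut_out(picture, target): "pixels" (420x560 bool, what is visible of it) and "centre" ([column, row] in pixels, amid what is visible of it).
The state is a dict: "time_s": time; "qpos": joint angles; "joint_velocities": joint speeds; "effort": joint torques, N m; "tool_pos": TCP position; "tool_rot": TCP orientation; "force": force on the tool from outside, world axes, zero at the start; "wrist_torque": the same for the moment, N m; "grip_width": finger opening in m; "grasp_force": force on a finger pad.
Only numpy, scipy, OpenCV 4.12 (cv2) and the standard library are available. Lean on these libraries where they do the work, as an engineer would, in place of code of your own. Each camera call takes 0.05 s, during which the arm holds its last target. There are 200 camera calls.

## Task

The wooden trivet lies upside down on the bench, feet in the air. Without gripping or lifting it, push it with the fingertips against the edge of the low steel platform until it tips up on edge and flips over onto the platform, so that it ends standing flat on its four feet on the platform, ready for the hot pot. Leave the bottles, the measuring mug and the enamel pot where they are.

Things in the scene. Friction and masses are not known exactly. Their poses are not given: they have to be found in the camera images.
- trivet: loose square wooden trivet, 90 to 180 g, 14 mm thick: a 100 x 100 mm rim board 7 mm thick with four black rubber feet (16 mm diameter, 10 mm high, centres 28 mm off the middle along both axes) and, on the other side, a smooth 84 x 84 x 7 mm step. Origin: middle of the smooth face. z points from smooth face to feet: up at the start, down when done. x, y along its sides
- trivet_xp (a point): middle of the rim's +x side face (50 mm from the middle; at the start the rim's sides span 7 to 14 mm above the bench, with an 8 mm overhang beneath)
- trivet_xm (a point): middle of the rim's -x side face
- trivet_yp (a point): middle of the rim's +y side face, the side towards the platform at the start
- trivet_ym (a point): middle of the rim's -y side face, away from the platform at the start: fingertips pressed on it, their ends reaching under the rim's lower corner, drag that side up by ordinary dry friction; as the trivet tips, its lower edge backs off the platform by up to about 14 mm
- platform: fixed flat steel platform on the bench, 240 mm along its x, 200 mm along its y, 12 mm high with square edges. Origin: centre of its underside, at bench height (z = 0). The trivet starts on the bench on its -y side, 20 to 60 mm from the platform's long -y edge. The trivet's yaw starts within 0.25 rad of the platform's.
- platform_edge (a point): middle of the top of the platform's long -y edge, which faces the trivet, 12 mm above the bench; the way to push is the platform's +y
- bottle_a: bystander: full amber bottle with steel cap, 66 mm diameter, 210 mm tall, origin under its centre
- bottle_b: bystander: a second such bottle
- measure: bystander: white plastic measuring mug, 90 mm diameter, 110 mm tall, origin under its centre
- pot: bystander: white enamel pot, 200 mm diameter, 120 mm tall, origin under its centre
Things that resemble listed ones, but are neither listed nor needed, are in the scene too. There is more than one size of the trivet; the job needs the smallest.

How it is judged (in metres and radians):
On the way:
1. the trivet is tipped up steeply with its lower side still down at the platform's edge (angle between trivet's own z axis and vertical between 1 and 2 rad and ((height (world z) of trivet_xp below 0.03 m and y of trivet_xp in the frame of platform between -0.13 and -0.06 m) or (height (world z) of trivet_xm below 0.03 m and y of trivet_xm in the frame of platform between -0.13 and -0.06 m) or (height (world z) of trivet_yp below 0.03 m and y of trivet_yp in the frame of platform between -0.13 and -0.06 m) or (height (world z) of trivet_ym below 0.03 m and y of trivet_ym in the frame of platform between -0.13 and -0.06 m))).
At the end, for the whole second after the job is handed in: the trivet stands still, feet down and smooth face up, level within 4 degrees, all four feet on the platform (smooth face 33 to 39 mm above the bench, its centre over the platform) (angle between trivet's own z axis and vertical above 3.07 rad and height (world z) of trivet between 0.033 and 0.039 m and x of trivet in the frame of platform between -0.1 and 0.1 m and y of trivet in the frame of platform between -0.08 and 0.08 m and linear speed of trivet below 0.01 m/s); the robot touches nothing.
It fails at once if the trivet is lifted or carried: no side of it is down any more (all four side middles over 50 mm above the bench) (height (world z) of each of trivet_xp, trivet_xm, trivet_yp, trivet_ym above 0.05 m).
It fails at once if a bystander is moved more than 30 mm (distance of any of bottle_a, bottle_b, measure, pot from where it was at the start of the episode above 0.03 m).
It fails at once if a bystander is tipped over (angle between any of bottle_a, bottle_b, measure, pot's own z axis and vertical above 0.4 rad).
It also fails if it takes over 42 s, if anything falls off the work surface, if the arm or the gripper's body presses on something with over 40 N, if the wrist force passes 120 N, or if a joint passes its speed limit or range.

## Working session

There is one attempt and no reset: what is moved stays moved. The work goes in short steps, Python scripts to look and compute and a tool call to move; the robot and the scene stay as the last step left them, time stands still between calls to the robot, and variables do not carry over. Pictures are saved under pics/ and viewed, at most 10 in all, crops included, and the job is handed in when it is done.

Besides the shell and the picture viewer there is one more tool, called after "Call:" as name(argument=value, ...) on one line, values as JSON. drive_tool: Moves the arm, as the interface text tells. Its arguments: {"type":"object","properties":{"angular":{"type":"array","items":{"type":"array","items":{"type":"number"}}},"delta_pos":{"type":"array","items":{"type":"array","items":{"type":"number"}}},"gripper":{"type":"array","items":{"type":"number"}},"squeeze":{"type":"number"}},"required":["angular","delta_pos","gripper"]}

```bash
mkdir -p pics
cat > h.py <<'E'
import numpy as np, cv2
from scipy.spatial.transform import Rotation as R
from cell import telemetry, eyes, env, models
def rot(o):
    o=np.array(o,float)
    if o.shape==(3,3): return o
    if o.size==4: return R.from_quat(o).as_matrix()
    return R.from_euler('xyz',o,degrees=True).as_matrix()
def ray(c,px,z):
    d=rot(c['orientation'])@np.linalg.solve(np.array(c['mtx']),[px[0],px[1],1.]); o=np.array(c['origin'])
    return o+d*(z-o[2])/d[2]
def proj(c,P):
    q=(np.atleast_2d(P)-np.array(c['origin']))@rot(c['orientation'])@np.array(c['mtx']).T
    return q[:,:2]/q[:,2:]
def save(c,n,crop=None,s=1):
    im=c['pixels'][...,::-1]
    if crop: im=im[crop[1]:crop[3],crop[0]:crop[2]]
    cv2.imwrite(n,cv2.resize(im,None,fx=s,fy=s,interpolation=cv2.INTER_CUBIC))
E
python3 - <<'E'
from h import *
print(telemetry.get_obs(), env.finger_overhang)
pics=[]
for n in('scene','side'):
    c=eyes.read_camera(n); pics.append(c['pixels']); print(n,c['origin'],c['orientation'],c['mtx'])
    for t in ['trivet','platform','bottle_a','measure','pot']:
        for r in models.cut_out(c,t):
            print(t,round(r['p'],2),np.round(r['centre']),r['pixels'].sum(),ray(c,r['centre'],0.0).round(3))
    cv2.imwrite(f'pics/{n}0.png',c['pixels'][...,::-1])
E
```

```text
{'time_s': 0.0, 'qpos': array([76.66752447, 18.43920053, -4.01582112, 83.17450211,  1.29630832,
       78.54313817, -3.25773831]), 'joint_velocities': array([ 0.00382342,  0.00075173, -0.02919836,  0.02258581,  0.04527871,
        0.05889122,  0.0560005 ]), 'effort': array([-2.30766454e-04, -4.91282701e+01, -4.03702240e-01, -3.12526023e+01,
       -6.39276858e-02,  4.38099552e-02,  1.71464258e-04]), 'tool_pos': array([ 0.15859621, -0.62975807,  0.21496351]), 'tool_rot': array([-1.79888480e+02,  7.05773038e-03,  1.41450209e+01]), 'force': array([ 0.80473539, -0.15224847,  0.73226065]), 'wrist_torque': array([ 0.03045094, -0.02109039,  0.05293681]), 'grasp_force': 0.0, 'grip_width': 0.08692302456994822} 0.014
scene [1.13005387 0.16860941 0.96192877] [-1.47610380e+02 -8.80587222e-02  9.86986284e+01] [[424.6982436    0.         280.64109857]
 [  0.         424.6982436  212.95125779]
 [  0.           0.           1.        ]]
trivet 0.78 [211. 212.] 1255 [ 0.551 -0.109  0.   ]
trivet 0.61 [115. 239.] 2329 [ 0.671 -0.332  0.   ]
trivet 0.59 [164. 165.] 1783 [ 0.417 -0.28   0.   ]
trivet 0.
[... 301 characters left out ...]
0. 214.] 1301 [ 0.558 -0.108  0.   ]
pot 0.18 [286. 230.] 6209 [0.577 0.098 0.   ]
side [0.26593736 0.66413281 0.84924126] [-140.94561534   -0.87662063 -153.24051776] [[412.56099865   0.         277.87272119]
 [  0.         412.56099865 210.58082299]
 [  0.           0.           1.        ]]
trivet 0.92 [302. 173.] 891 [ 0.566 -0.113  0.   ]
trivet 0.86 [299. 120.] 1195 [ 0.673 -0.325  0.   ]
trivet 0.75 [364. 154.] 1437 [ 0.435 -0.273  0.   ]
platform 0.83 [263. 223.] 6031 [0.581 0.098 0.   ]
bottle_a 0.71 [263. 225.] 6241 [0.577 0.104 0.   ]
bottle_a 0.7 [182. 186.] 1529 [ 0.839  0.086 -0.   ]
measure 0.64 [276. 356.] 2766 [0.393 0.389 0.   ]
pot 0.98 [172. 324.] 10721 [0.625 0.431 0.   ]
```

View pics/scene0.png

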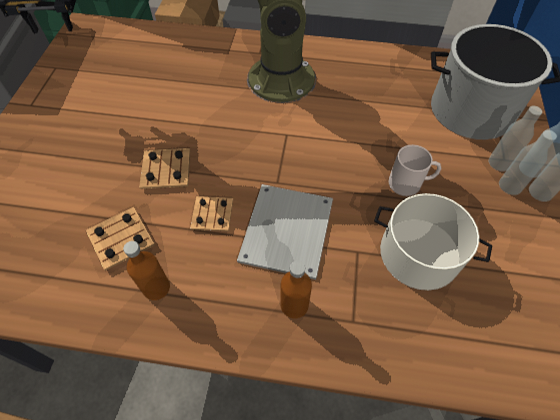

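View pics/side0.png

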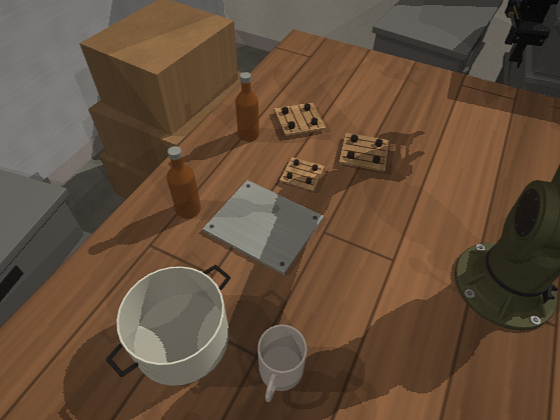

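The scene picture shows three look-alike trivets: a small one at (211,213) next to the platform, a medium one at (165,168) and a large one at (120,238). The platform is at (285,230), with bottles at (295,290) and (150,270), the mug at (411,170) and the pot at (430,240). I choose the small one and fit its pose.

```bash
cat >> h.py <<'E'
from scipy.optimize import minimize
def box(cx,cy,hx,hy,z0,z1): return np.array([[cx+a*hx,cy+b*hy,z] for a in(-1,1) for b in(-1,1) for z in(z0,z1)])
TR=[box(0,0,.05,.05,.007,.014),box(0,0,.042,.042,0,.007)]+[box(a*.028,b*.028,.007,.007,.014,.024) for a in(-1,1) for b in(-1,1)]
PL=[box(0,0,.12,.1,0,.012)]
def render(c,parts,p):
    m=np.zeros((420*4,560*4),np.uint8); Q=R.from_euler('z',p[2]).as_matrix()
    for b in parts:
        uv=proj(c,b@Q.T+[p[0],p[1],0]); cv2.fillConvexPoly(m,cv2.convexHull(np.round(uv*4+1.5).astype(np.int32)),1)
    return cv2.resize(m.astype(np.float32),(560,420),interpolation=cv2.INTER_AREA)
def fit(cms,parts,p0):
    def f(p):
        s=0
        for c,m in cms:
            r=render(c,parts,p); s+=1-np.minimum(r,m).sum()/np.maximum(r,m).sum()
        return s/len(cms)
    best=None
    for y in (-.15,0,.15):
        q=np.array(p0)+[0,0,y]
        r=minimize(f,q,method='Nelder-Mead',options=dict(initial_simplex=[q,q+[.01,0,0],q+[0,.01,0],q+[0,0,.1]],xatol=1e-4,fatol=1e-5))
        if best is None or r.fun<best.fun: best=r
    return best
E
python3 - <<'E'
from h import *
cs=[eyes.read_camera(n) for n in('scene','side')]
def masks(t,xy,tol):
    o=[]
    for c in cs:
        for r in models.cut_out(c,t):
            if np.hypot(*(ray(c,r['centre'],.01)[:2]-xy))<tol: o.append((c,r['pixels'].astype(np.float32))); break
    return o
P=masks('platform',[.58,.095],.06); T=masks('trivet',[.56,-.11],.06)
for k,(ms,parts,p0) in {'plat':(P,PL,[.58,.095,0]),'triv':(T,TR,[.56,-.11,0])}.items():
    for sel in (ms,ms[:1],ms[1:]):
        for y0 in ((0,1.57,-0.1) if sel is ms and k=='plat' else (0,)):
            r=fit(sel,parts,[p0[0],p0[1],y0]); print(k,len(sel),r.x.round(4),round(r.fun,3))
    p=fit(ms,parts,p0).x
    for c in cs:
        m=(render(c,parts,p)>.5).astype(np.uint8); cc,_=cv2.findContours(m,0,2); 
        if not hasattr(cs,'x'): c.setdefault('ov',c['pixels'][...,::-1].copy()); cv2.drawContours(c['ov'],cc,-1,(0,0,255),1)
a=cv2.resize(cs[0]['ov'][150:300,170:350],None,fx=2.2,fy=2.2); b=cv2.resize(cs[1]['ov'][140:290,190:370],None,fx=2.2,fy=2.2)
cv2.imwrite('pics/fit.png',np.hstack([a,b]))
E
```

```text
plat 2 [ 0.5758  0.101  -0.0885] 0.04
plat 2 [0.5756 0.0984 1.7253] 0.253
plat 2 [ 0.5756  0.1012 -0.0901] 0.04
plat 1 [ 0.5738  0.101  -0.0833] 0.047
plat 1 [ 0.5775  0.1016 -0.089 ] 0.022
triv 1 [ 0.5595 -0.1031  0.0966] 0.041
triv 1 [ 0.5595 -0.1031  0.0966] 0.041Traceback (most recent call last):
  File "<stdin>", line 13, in <module>
  File "h.py", line 37, in fit
    r=minimize(f,q,method='Nelder-Mead',options=dict(initial_simplex=[q,q+[.01,0,0],q+[0,.01,0],q+[0,0,.1]],xatol=1e-4,fatol=1e-5))
    res = _minimize_neldermead(fun, x0, args, callback, bounds=bounds,
                               **options)
    fsim[k] = func(sim[k])
              ~~~~^^^^^^^^
    fx = function(np.copy(x), *(wrapper_args + args))
  File "h.py", line 33, in f
    return s/len(cms)
           ~^~~~~~~~~
ZeroDivisionError: division by zero
```

```bash
cat > m.py <<'E'
from h import *
cs=[eyes.read_camera(n) for n in('scene','side')]
def masks(t,xy,tol,z=.01):
    o=[]
    for c in cs:
        for r in models.cut_out(c,t):
            if np.hypot(*(ray(c,r['centre'],z)[:2]-xy))<tol and r['pixels'].sum()<(2000 if t=='trivet' else 9e9): o.append((c,r['pixels'].astype(np.float32))); break
    return o
T=masks('trivet',[.56,-.11],.06)
r=fit(T,TR,[.56,-.11,.1]); print('triv',len(T),r.x.round(4),round(r.fun,3))
print([fit([t],TR,[.56,-.11,.1]).x.round(4) for t in T])
pl=np.array([.5758,.101,-.089])
BO=[np.array([[.033*np.cos(a),.033*np.sin(a),z] for a in np.arange(0,6.28,.5) for z in (0,.13)]),np.array([[.014*np.cos(a),.014*np.sin(a),z] for a in np.arange(0,6.28,.5) for z in (.16,.21)])]
for xy in ([.7,.14],[.7,-.22]):
    ms=masks('bottle_a',xy,.08,.08); r=fit(ms,BO,[*xy,0]); print('bottle',len(ms),r.x[:2].round(3),round(r.fun,3))
for c,w in zip(cs,[(150,140),(190,130)]):
    ov=c['pixels'][...,::-1].copy()
    for parts,p in ((TR,fit(T,TR,[.56,-.11,.1]).x),(PL,pl)):
        cc,_=cv2.findContours((render(c,parts,p)>.5).astype(np.uint8),0,2); cv2.drawContours(ov,cc,-1,(0,0,255),1)
    c['ov']=cv2.resize(ov[w[1]:w[1]+160,w[0]:w[0]+190],None,fx=2.1,fy=2.1)
cv2.imwrite('pics/fit.png',np.hstack([c['ov'] for c in cs]))
E
python3 m.py
```

```text
triv 2 [ 0.562  -0.1022  0.0913] 0.059
[array([ 0.5603, -0.1022,  0.0822]), array([ 0.5625, -0.1023,  0.1054])]Traceback (most recent call last):
  File "m.py", line 15, in <module>
    ms=masks('bottle_a',xy,.08,.08); r=fit(ms,BO,[*xy,0]); print('bottle',len(ms),r.x[:2].round(3),round(r.fun,3))
                                       ~~~^^^^^^^^^^^^^^^
  File "h.py", line 37, in fit
    r=minimize(f,q,method='Nelder-Mead',options=dict(initial_simplex=[q,q+[.01,0,0],q+[0,.01,0],q+[0,0,.1]],xatol=1e-4,fatol=1e-5))
    res = _minimize_neldermead(fun, x0, args, callback, bounds=bounds,
                               **options)
    fsim[k] = func(sim[k])
              ~~~~^^^^^^^^
    fx = function(np.copy(x), *(wrapper_args + args))
  File "h.py", line 33, in f
    return s/len(cms)
           ~^~~~~~~~~
ZeroDivisionError: division by zero
```

```bash
sed -i '/^BO=/,/^    ms=/d' m.py
cat >> m.py <<'E'
for px in [(295,308),(155,290)]: print('bottle base scene',ray(cs[0],px,0)[:2].round(3))
for px in [(187,208),(249,131)]: print('bottle base side',ray(cs[1],px,0)[:2].round(3))
E
python3 m.py
```

```text
triv 2 [ 0.5614 -0.1026  0.0923] 0.057
[array([ 0.56  , -0.1033,  0.1025]), array([ 0.5633, -0.1016,  0.0845])]
bottle base scene [0.783 0.151]
bottle base scene [ 0.789 -0.188]
bottle base side [0.783 0.146]
bottle base side [ 0.79  -0.202]
```

View pics/fit.png

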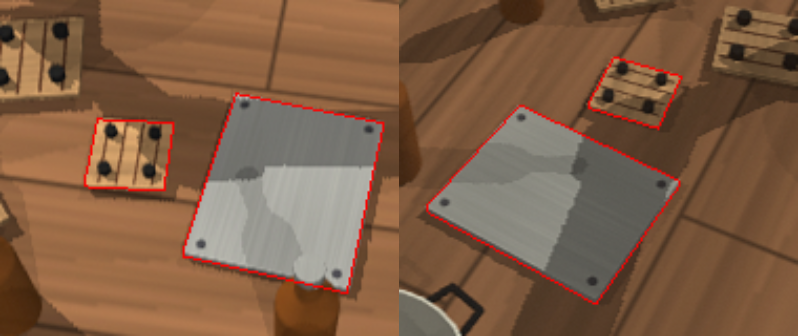

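Red outlines match in both views: small trivet at scene (211,213), platform (285,230); bottles are about 0.785 m out, clear of the work.

Call:
drive_tool(angular=[[0,0,-0.1236],[0,0,-0.1236],[0,0,-0.1236],[0,0,-0.1236],[0,0,-0.1236],[0,0,-0.1236],[0,0,-0.1236],[0,0,-0.1236],[0,0,-0.1236],[0,0,-0.1236]], delta_pos=[[0,0,0],[0,0,0],[0,0,0],[0,0,0],[0,0,0],[0,0,0],[0,0,0],[0,0,0],[0,0,0],[0,0,0]], gripper=[5,5,5,5,5,5,5,5,5,5])

```text
time_s: 2.4
tool_pos: [0.1588, -0.6303, 0.2161]
tool_rot: [-180.0, 0.0, 85.2]
force: [-0.1, 0.3, 0.2]
grip_width: 0.0504
grasp_force: 0.0
```

Call:
drive_tool(angular=[[0,0,0],[0,0,0],[0,0,0],[0,0,0],[0,0,0],[0,0,0],[0,0,0],[0,0,0],[0,0,0],[0,0,0],[0,0,0],[0,0,0],[0,0,0],[0,0,0],[0,0,0],[0,0,0]], delta_pos=[[3.29,2.53,0.7],[3.29,2.53,0.7],[3.29,2.53,0.7],[3.29,2.53,0.7],[3.29,2.53,0.7],[3.29,2.53,0.7],[3.29,2.53,0.7],[3.29,2.53,0.7],[3.29,2.53,0.7],[3.29,2.53,0.7],[3.29,2.53,0.7],[3.29,2.53,0.7],[3.29,2.53,0.7],[3.29,2.53,0.7],[0,0,0],[0,0,0]], gripper=[5,5,5,5,5,5,5,5,5,5,5,5,5,5,5,5])

```text
time_s: 4.0
tool_pos: [0.5525, -0.2013, 0.1178]
tool_rot: [-180.0, -0.0, 85.1]
force: [-0.6, -0.6, -0.3]
grip_width: 0.05
grasp_force: 0.0
```

Call:
drive_tool(angular=[[0,0,0],[0,0,0],[0,0,0],[0,0,0],[0,0.087,0],[0,0,0],[0,0,0]], delta_pos=[[0,0,2.5],[0,0,2.5],[0,0,2.5],[0,0,1.8],[0,0,0],[0,0,0.75],[0,0,0]], gripper=[5,5,5,5,5,5,5])

```text
time_s: 4.7
tool_pos: [0.5507, -0.2041, 0.0166]
tool_rot: [-179.9, -4.9, 84.7]
force: [0.0, -0.3, -0.2]
grip_width: 0.05
grasp_force: 0.0
```

Call:
drive_tool(angular=[[0,0,0],[0,0,0],[0,0,0],[0,0,0],[0,0,0],[0,0,0],[0,0,0],[0,0,0],[0,0,0],[0,0,0],[0,0,0],[0,0,0],[0,0,0],[0,0,0],[0,0,0],[0,0,0],[0,0,0]], delta_pos=[[0.498,0,0.043],[0.498,0,0.043],[0.498,0,0.043],[0.498,0,0.043],[0.498,0,0.043],[0.498,0,0.043],[0.498,0,0.043],[0.498,0,0.043],[0.498,0,0.043],[0.498,0,0.043],[0.498,0,0.043],[0.498,0,0.043],[0.498,0,0.043],[0.498,0,0.043],[0.498,0,0.043],[0.498,0,0.043],[0,0,0]], gripper=[5,5,5,5,5,5,5,5,5,5,5,5,5,5,5,5,5])

```text
time_s: 6.4
tool_pos: [0.56, -0.1222, 0.0184]
tool_rot: [179.9, -4.9, 85.0]
force: [0.6, -1.9, 5.9]
grip_width: 0.0501
grasp_force: 2.6
```

```bash
cat > look.py <<'E'
import sys
from h import *
cs=[eyes.read_camera(n) for n in('scene','side')]
n=sys.argv[1]
cv2.imwrite(f'pics/{n}.png',np.hstack([cv2.resize(c['pixels'][w[1]:w[1]+160,w[0]:w[0]+190,::-1],None,fx=2.1,fy=2.1,interpolation=cv2.INTER_CUBIC) for c,w in zip(cs,[(150,140),(190,120)])]))
o=telemetry.get_obs(); d=o['tool_pos'][:2]-[.5758,.101]; u=np.array([.089,.996])
print('x_p,y_p,z',round(d@[.996,-.089],4),round(d@u,4),o['tool_pos'][2].round(4),o['tool_rot'].round(1),o['force'].round(1))
E
python3 look.py push1
```

```text
x_p,y_p,z 0.0041 -0.2237 0.0183 [179.9  -5.   85. ] [-0.6 -0.9  5.5]
```

View pics/push1.png

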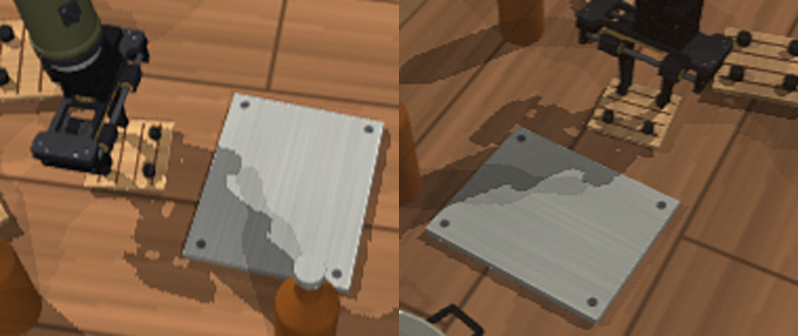

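Run:
```python
from h import *
cs=[eyes.read_camera(n) for n in('scene','side')]
o=telemetry.get_obs(); Q=rot(o['tool_rot']); out=[]
p0=np.array([.5615,-.1025,.0925])
for c,w in zip(cs,[(185,180),(270,135)]):
    ov=cv2.resize(c['pixels'][...,::-1],None,fx=5,fy=5,interpolation=cv2.INTER_CUBIC)
    for sx in(-.0095,.0095):
        for sy in(-.04,-.025,.025,.04):
            q=proj(c,o['tool_pos']+Q@[sx,sy,.014])[0]*5+2; cv2.circle(ov,tuple(q.astype(int)),3,(0,255,0),-1)
    Rz=R.from_euler('z',p0[2]).as_matrix()
    for b in TR[:1]:
        q=proj(c,b@Rz.T+[p0[0],p0[1],0]); cv2.polylines(ov,[cv2.convexHull((q*5+2).astype(np.int32))],True,(0,0,255),1)
    out.append(ov[w[1]*5:w[1]*5+400,w[0]*5:w[0]*5+395])
cv2.imwrite('pics/zoom.png',np.hstack(out))
print(o['force'],o['tool_pos'])
```

```text
[-0.82538535 -1.70982774  5.77987581] [ 0.55998517 -0.12219777  0.01835385]
```

View pics/zoom.png

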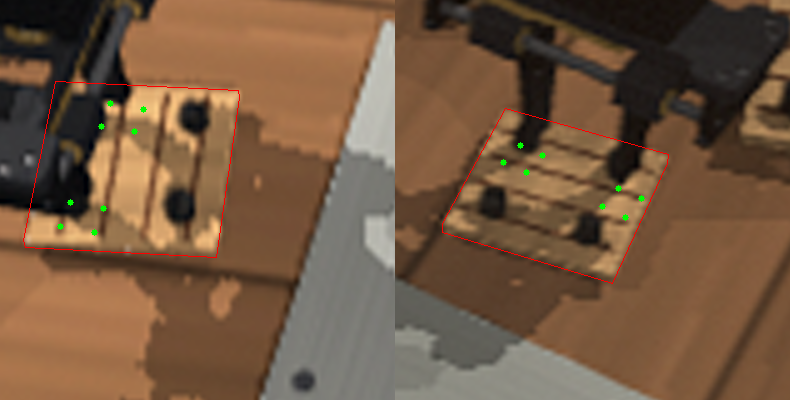

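The zoom shows the fingertips at (65,195) and (615,170) resting on top of the rim board, and the trivet has not moved. The real tips are therefore about 10 mm higher than the reported pose implies. I'll back off and find the bench by touch.

Call:
drive_tool(angular=[[0,0,0],[0,0,0],[0,0,0],[0,0,0],[0,0,0],[0,0,0],[0,0,0]], delta_pos=[[0,0,-2],[-3,0,-0.3],[-3,0,-0.2],[-2.2,0,-0.1],[0,0,1.5],[0,0,0.8],[0,0,0]], gripper=[5,5,5,5,5,5,5])

```text
time_s: 7.3
tool_pos: [0.5505, -0.2008, 0.0113]
tool_rot: [-179.8, -5.2, 85.1]
force: [-0.5, -0.1, -0.6]
grip_width: 0.0498
grasp_force: 0.0
```

Call:
drive_tool(angular=[[0,0,0],[0,0,0],[0,0,0]], delta_pos=[[0,0,0.3],[0,0,0.3],[0,0,0]], gripper=[5,5,5])

```text
time_s: 7.6
tool_pos: [0.552, -0.2026, 0.0073]
tool_rot: [-180.0, -5.0, 85.0]
force: [0.7, 0.1, -0.1]
grip_width: 0.0498
grasp_force: 0.0
```

Call:
drive_tool(angular=[[0,0,0],[0,0,0]], delta_pos=[[0,0,0.2],[0,0,0]], gripper=[5,5])

```text
time_s: 7.8
tool_pos: [0.552, -0.2032, 0.0055]
tool_rot: [-180.0, -5.0, 85.0]
force: [-0.3, 0.0, -0.1]
grip_width: 0.0498
grasp_force: 0.0
```

Call:
drive_tool(angular=[[0,0,0],[0,0,0]], delta_pos=[[0,0,0.2],[0,0,0]], gripper=[5,5])

```text
time_s: 8.0
tool_pos: [0.5519, -0.2031, 0.0034]
tool_rot: [-180.0, -5.0, 85.0]
force: [0.1, 0.6, 0.1]
grip_width: 0.0502
grasp_force: 0.0
```

Call:
drive_tool(angular=[[0,0,0],[0,0,0]], delta_pos=[[0,0,0.15],[0,0,0]], gripper=[5,5])

```text
time_s: 8.2
tool_pos: [0.5519, -0.2029, 0.0019]
tool_rot: [-180.0, -5.0, 85.0]
force: [0.4, 0.7, -0.6]
grip_width: 0.0499
grasp_force: 0.0
```

Call:
drive_tool(angular=[[0,0,0],[0,0,0]], delta_pos=[[0,0,0.1],[0,0,0]], gripper=[5,5])

```text
time_s: 8.4
tool_pos: [0.552, -0.2029, 0.0009]
tool_rot: [-180.0, -5.0, 85.0]
force: [-0.4, -0.5, 0.2]
grip_width: 0.0501
grasp_force: 0.0
```

Call:
drive_tool(angular=[[0,0,0],[0,0,0]], delta_pos=[[0,0,0.15],[0,0,0]], gripper=[5,5])

```text
time_s: 8.6
tool_pos: [0.5519, -0.2027, -0.0006]
tool_rot: [-180.0, -5.0, 85.0]
force: [-0.1, -0.7, -0.1]
grip_width: 0.0499
grasp_force: 0.0
```

Call:
drive_tool(angular=[[0,0,0],[0,0,0]], delta_pos=[[0,0,0.15],[0,0,0]], gripper=[5,5])

```text
time_s: 8.8
tool_pos: [0.5519, -0.2026, -0.0021]
tool_rot: [-180.0, -5.0, 85.0]
force: [0.4, -0.1, -0.1]
grip_width: 0.0502
grasp_force: 0.0
```

Run:
```python
from h import *
cs=[eyes.read_camera(n) for n in('scene','side')]
o=telemetry.get_obs(); Q=rot(o['tool_rot']); out=[]
for c,w in zip(cs,[(160,160),(290,110)]):
    ov=cv2.resize(c['pixels'][...,::-1],None,fx=5,fy=5,interpolation=cv2.INTER_CUBIC)
    for sx in(-.0095,.0095):
        for sy in(-.04,-.025,.025,.04):
            q=proj(c,o['tool_pos']+Q@[sx,sy,.014])[0]*5+2; cv2.circle(ov,tuple(q.astype(int)),3,(0,255,0),-1)
    out.append(ov[w[1]*5:w[1]*5+400,w[0]*5:w[0]*5+395])
cv2.imwrite('pics/zoom2.png',np.hstack(out))
print(o['force'],o['tool_pos'])
```

```text
[-0.12768534  1.00784651 -0.45491189] [ 0.55206398 -0.20261292 -0.00198209]
```

View pics/zoom2.png

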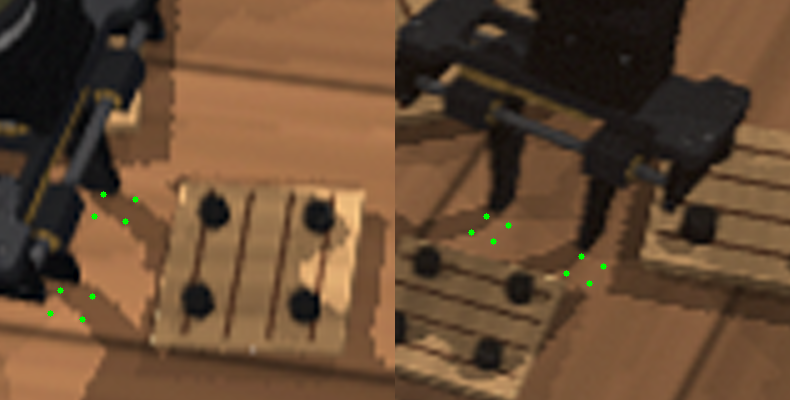

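Run:
```python
from h import *
cs=[eyes.read_camera(n) for n in('scene','side')]
o=telemetry.get_obs(); Q=rot(o['tool_rot'])
for a,b in (((183,197),(329,159.6)),((175,215.5),(311,151.4))):
    A=[];B=[]
    for c,px in zip(cs,(a,b)):
        d=rot(c['orientation'])@np.linalg.solve(c['mtx'],[*px,1]); d/=np.linalg.norm(d); M=np.eye(3)-np.outer(d,d); A.append(M);B.append(M@c['origin'])
    X=np.linalg.lstsq(np.vstack(A),np.hstack(B),rcond=None)[0]
    print(X.round(4),'tool frame',((X-o['tool_pos'])@Q).round(4),[np.round(proj(c,X)[0]-px,1) for c,px in zip(cs,(a,b))])
```

```text
[ 0.5173 -0.195   0.0033] tool frame [ 0.005  -0.0354 -0.0048] [array([-0.3, -0.4]), array([-0.3,  0.3])]
[ 0.5784 -0.2002  0.0044] tool frame [ 0.0053  0.0259 -0.0059] [array([-0.5, -0.6]), array([-0.6,  0.5])]
```

Call:
drive_tool(angular=[[0,0,0],[0,0,0]], delta_pos=[[0,0,0.15],[0,0,0]], gripper=[5,5])

```text
time_s: 9.2
tool_pos: [0.5519, -0.2024, -0.0036]
tool_rot: [-180.0, -5.0, 85.0]
force: [0.2, 0.7, 0.5]
grip_width: 0.0503
grasp_force: 0.0
```

Call:
drive_tool(angular=[[0,0,0],[0,0,0]], delta_pos=[[0,0,0.1],[0,0,0]], gripper=[5,5])

```text
time_s: 9.4
tool_pos: [0.552, -0.2024, -0.0046]
tool_rot: [-180.0, -5.0, 85.0]
force: [-0.1, -0.2, -0.5]
grip_width: 0.0502
grasp_force: 0.0
```

Call:
drive_tool(angular=[[0,0,0],[0,0,0]], delta_pos=[[0,0,0.15],[0,0,0]], gripper=[5,5])

```text
time_s: 9.6
tool_pos: [0.5523, -0.2024, -0.0053]
tool_rot: [180.0, -5.0, 85.0]
force: [-2.3, 0.9, 3.9]
grip_width: 0.0503
grasp_force: 2.0
```

Call:
drive_tool(angular=[[0,0,0],[0,0,0]], delta_pos=[[0,0,0.1],[0,0,0]], gripper=[5,5])

```text
time_s: 9.8
tool_pos: [0.5523, -0.2024, -0.0055]
tool_rot: [-180.0, -4.9, 85.0]
force: [-4.9, 0.6, 10.5]
grip_width: 0.05
grasp_force: 5.2
```

Call:
drive_tool(angular=[[0,0,0],[0,0,0],[0,0,0],[0,0,0],[0,0,0],[0,0,0],[0,0,0],[0,0,0],[0,0,0],[0,0,0],[0,0,0],[0,0,0],[0,0,0],[0,0,0],[0,0,0],[0,0,0],[0,0,0],[0,0,0]], delta_pos=[[0,0.5,-0.4],[0.548,0,0.048],[0.548,0,0.048],[0.548,0,0.048],[0.548,0,0.048],[0.548,0,0.048],[0.548,0,0.048],[0.548,0,0.048],[0.548,0,0.048],[0.548,0,0.048],[0.548,0,0.048],[0.548,0,0.048],[0.548,0,0.048],[0.548,0,0.048],[0.548,0,0.048],[0.548,0,0.048],[0.548,0,0.048],[0,0,0]], gripper=[5,5,5,5,5,5,5,5,5,5,5,5,5,5,5,5,5,5])

```text
time_s: 11.6
tool_pos: [0.5649, -0.1138, -0.0029]
tool_rot: [180.0, -5.0, 85.0]
force: [-0.6, 0.4, -0.6]
grip_width: 0.0499
grasp_force: 0.0
```

```bash
python3 look.py push2
```

```text
x_p,y_p,z 0.0083 -0.2159 -0.003 [-180.   -5.   85.] [ 0.  -0.5  0.3]
```

View pics/push2.png

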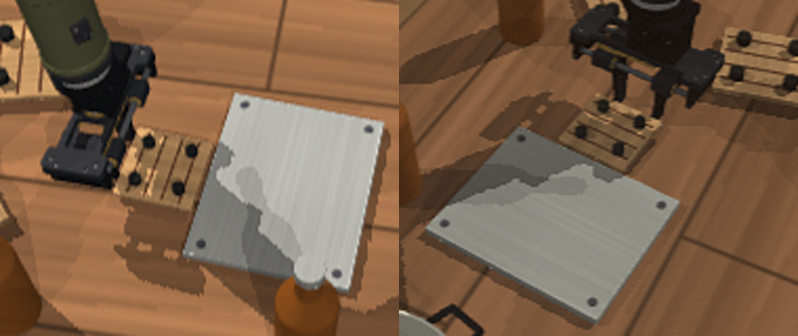

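The trivet now lies square to the platform at scene crop (165,170), and the fingers are behind it at (105,165). It is a few mm from the edge.

Call:
drive_tool(angular=[[0,0,0],[0,0,0],[0,0,0],[0,0,0]], delta_pos=[[0.2,0,0.018],[0.2,0,0.018],[0.2,0,0.018],[0,0,0]], gripper=[5,5,5,5])

```text
time_s: 12.1
tool_pos: [0.5653, -0.1092, -0.003]
tool_rot: [180.0, -5.0, 85.0]
force: [-0.5, 0.1, -0.6]
grip_width: 0.0504
grasp_force: 0.3
```

Call:
drive_tool(angular=[[0,0,0],[0,0,0],[0,0,0]], delta_pos=[[0.15,0,0.013],[0.15,0,0.013],[0,0,0]], gripper=[5,5,5])

```text
time_s: 12.4
tool_pos: [0.5658, -0.1074, -0.0029]
tool_rot: [180.0, -4.9, 84.9]
force: [-0.1, -3.9, -0.6]
grip_width: 0.0499
grasp_force: 1.9
```

Run:
```python
import numpy as np, json
def C(t):
    s,c=np.sin(np.radians(t)),np.cos(np.radians(t)); zA=max(14*c-8*s,7*c)
    return np.array([-100*c-7*s, zA+100*s-7*c])
al=lambda t: np.interp(t,[0,6,20,50,80,90],[5,5,12,12,0,0])
pre=lambda t: np.interp(t,[0,30,90],[0,0,1])
ts=list(np.arange(0,92.1,2.3)); P=[]
for a,b in zip(ts,ts[1:]):
    d=C(b)-C(a)+[pre(b)-pre(a),0]; A=np.radians(al(a)); 
    x=d[0]*np.cos(A)+d[1]*np.sin(A); z=d[0]*np.sin(A)-d[1]*np.cos(A)
    P.append((round(b,1),[round(x/10,2),0,round(z/10,2)],[0,round(np.radians(al(b)-al(a)),3),0]))
for i in range(0,len(P),20):
    print(P[i][0],P[min(i+19,len(P)-1)][0]); print([p[1] for p in P[i:i+20]]); print([p[2] for p in P[i:i+20]])
```

```text
2.3 46.0
[[np.float64(0.01), 0, np.float64(-0.37)], [np.float64(0.03), 0, np.float64(-0.37)], [np.float64(0.04), 0, np.float64(-0.36)], [np.float64(0.06), 0, np.float64(-0.36)], [np.float64(0.09), 0, np.float64(-0.35)], [np.float64(0.11), 0, np.float64(-0.34)], [np.float64(0.13), 0, np.float64(-0.33)], [np.float64(0.15), 0, np.float64(-0.32)], [np.float64(0.17), 0, np.float64(-0.31)], [np.float64(0.19), 0, np.float64(-0.3)], [np.float64(0.2), 0, np.float64(-0.29)], [np.float64(0.22), 0, np.float64(-0.28)], [np.float64(0.23), 0, np.float64(-0.27)], [np.float64(0.25), 0, np.float64(-0.26)], [np.float64(0.26), 0, np.float64(-0.24)], [np.float64(0.27), 0, np.float64(-0.23)], [np.float64(0.28), 0, np.float64(-0.22)], [np.float64(0.29), 0, np.float64(-0.21)], [np.float64(0.31), 0, np.float64(-0.24)], [np.float64(0.32), 0, np.float64(-0.22)]]
[[0, np.float64(0.0), 0], [0, np.float64(0.0), 0], [0, np.float64(0.008), 0], [0, np.float64(0.02), 0], [0, np.float64(0.02), 0], [0, np.float64(0.02), 0], [0, np.float64(0.02), 0], [0, np.float64(0.02), 0], [0, np.float64(0.014), 0], [0, np.float64(0.
[... 944 characters left out ...]
loat64(0.4), 0, np.float64(-0.04)], [np.float64(0.4), 0, np.float64(-0.03)], [np.float64(0.4), 0, np.float64(-0.01)], [np.float64(0.4), 0, np.float64(0.01)]]
[[0, np.float64(0.0), 0], [0, np.float64(-0.004), 0], [0, np.float64(-0.016), 0], [0, np.float64(-0.016), 0], [0, np.float64(-0.016), 0], [0, np.float64(-0.016), 0], [0, np.float64(-0.016), 0], [0, np.float64(-0.016), 0], [0, np.float64(-0.016), 0], [0, np.float64(-0.016), 0], [0, np.float64(-0.016), 0], [0, np.float64(-0.016), 0], [0, np.float64(-0.016), 0], [0, np.float64(-0.016), 0], [0, np.float64(-0.013), 0], [0, np.float64(0.0), 0], [0, np.float64(0.0), 0], [0, np.float64(0.0), 0], [0, np.float64(0.0), 0], [0, np.float64(0.0), 0]]
```

Call:
drive_tool(angular=[[0,0,0],[0,0,0]], delta_pos=[[0.2,0,0.018],[0,0,0]], gripper=[5,5])

```text
time_s: 12.6
tool_pos: [0.5659, -0.1073, -0.0029]
tool_rot: [180.0, -4.8, 84.9]
force: [-0.7, -7.4, 0.1]
grip_width: 0.05
grasp_force: 3.5
```

Call:
drive_tool(angular=[[0,0,0],[0,0,0],[0,0,0],[0,0.008,0],[0,0.02,0],[0,0.02,0],[0,0.02,0]], delta_pos=[[0.2,0,0.02],[0.01,0,-0.37],[0.03,0,-0.37],[0.04,0,-0.36],[0.06,0,-0.36],[0.09,0,-0.35],[0.11,0,-0.34]], gripper=[5,5,5,5,5,5,5])

```text
time_s: 13.3
tool_pos: [0.5661, -0.1046, 0.019]
tool_rot: [179.9, -8.7, 84.9]
force: [-1.3, -7.3, 0.5]
grip_width: 0.0501
grasp_force: 3.6
```

```bash
python3 look.py tip1
```

```text
x_p,y_p,z 0.0086 -0.2056 0.019 [180.   -8.7  84.8] [-0.9 -6.9 -0.1]
```

View pics/tip1.png

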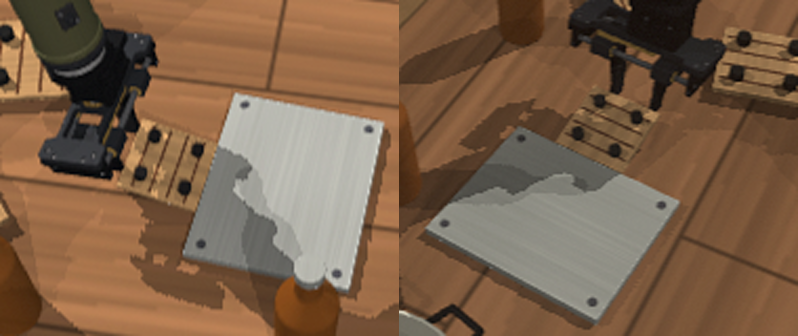

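The trivet's rear side is rising with the fingers (side crop (610,125)), and its front is still at the platform edge. I'll continue along the arc.

Call:
drive_tool(angular=[[0,0.02,0],[0,0.02,0],[0,0.014,0],[0,0,0],[0,0,0],[0,0,0],[0,0,0]], delta_pos=[[0.13,0,-0.33],[0.15,0,-0.32],[0.17,0,-0.31],[0.19,0,-0.3],[0.2,0,-0.29],[0.22,0,-0.28],[0.23,0,-0.27]], gripper=[5,5,5,5,5,5,5])

```text
time_s: 14.1
tool_pos: [0.567, -0.0961, 0.0423]
tool_rot: [179.9, -11.7, 84.9]
force: [-1.0, -7.4, 2.4]
grip_width: 0.0499
grasp_force: 3.8
```

Call:
drive_tool(angular=[[0,0,0],[0,0,0],[0,0,0],[0,0,0],[0,0,0],[0,0,0],[0,0,0]], delta_pos=[[0.25,0,-0.26],[0.26,0,-0.24],[0.27,0,-0.23],[0.28,0,-0.22],[0.29,0,-0.21],[0.31,0,-0.24],[0.32,0,-0.22]], gripper=[5,5,5,5,5,5,5])

```text
time_s: 14.8
tool_pos: [0.5686, -0.0771, 0.0624]
tool_rot: [179.9, -11.9, 84.9]
force: [-0.3, -5.1, 4.1]
grip_width: 0.0505
grasp_force: 3.2
```

Call:
drive_tool(angular=[[0,0,0],[0,-0.004,0],[0,-0.016,0],[0,-0.016,0],[0,-0.016,0],[0,-0.016,0],[0,-0.016,0],[0,-0.016,0],[0,-0.016,0],[0,-0.016,0]], delta_pos=[[0.33,0,-0.21],[0.34,0,-0.19],[0.35,0,-0.18],[0.35,0,-0.17],[0.36,0,-0.16],[0.36,0,-0.15],[0.37,0,-0.15],[0.37,0,-0.14],[0.37,0,-0.13],[0.38,0,-0.12]], gripper=[5,5,5,5,5,5,5,5,5,5])

```text
time_s: 15.8
tool_pos: [0.5719, -0.048, 0.0866]
tool_rot: [179.9, -4.0, 84.9]
force: [-5.3, -11.2, 21.5]
grip_width: 0.0496
grasp_force: 13.0
```

```bash
python3 look.py tip2
```

```text
x_p,y_p,z 0.0094 -0.1472 0.0873 [179.9  -4.1  85. ] [ -7.1 -10.3  21.2]
```

View pics/tip2.png

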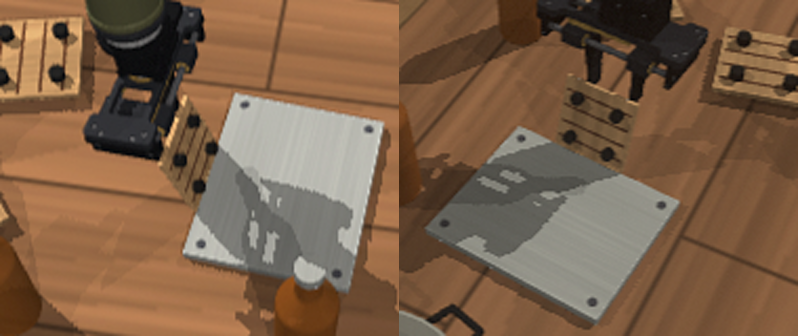

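The board stands at about 70° with its foot at the platform edge (scene crop (190,160)), and the fingertips are now on its top edge. I'll ease the downward force and drag it forward.

Call:
drive_tool(angular=[[0,0,0],[0,0,0],[0,0,0]], delta_pos=[[0.2,0,-0.2],[0.3,0,-0.2],[0.3,0,-0.14]], gripper=[5,5,5])

```text
time_s: 16.2
tool_pos: [0.5726, -0.0369, 0.0917]
tool_rot: [179.9, -4.3, 84.9]
force: [-3.4, -3.4, 13.1]
grip_width: 0.0503
grasp_force: 8.1
```

Call:
drive_tool(angular=[[0,0,0],[0,0,0],[0,0,0]], delta_pos=[[0.35,0,-0.08],[0.35,0,-0.06],[0.35,0,-0.04]], gripper=[5,5,5])

```text
time_s: 16.5
tool_pos: [0.5736, -0.0254, 0.0947]
tool_rot: [179.9, -4.4, 85.0]
force: [-4.8, -3.2, 16.2]
grip_width: 0.0504
grasp_force: 9.6
```

Call:
drive_tool(angular=[[0,0,0],[0,0,0],[0,0,0]], delta_pos=[[0.35,0,-0.12],[0.35,0,-0.06],[0.35,0,-0.03]], gripper=[5,5,5])

```text
time_s: 16.8
tool_pos: [0.5744, -0.0136, 0.0968]
tool_rot: [179.9, -4.5, 85.0]
force: [-1.2, -0.8, 9.4]
grip_width: 0.0499
grasp_force: 6.1
```

Call:
drive_tool(angular=[[0,0,0],[0,0,0],[0,0,0]], delta_pos=[[0.35,0,0.0],[0.35,0,0.02],[0.35,0,0.02]], gripper=[5,5,5])

```text
time_s: 17.1
tool_pos: [0.5754, -0.0022, 0.0971]
tool_rot: [179.9, -4.6, 85.1]
force: [-0.3, 0.4, 9.7]
grip_width: 0.05
grasp_force: 5.1
```

Call:
drive_tool(angular=[[0,0,0],[0,0,0],[0,0,0]], delta_pos=[[0.35,0,0.02],[0.35,0,0.03],[0.35,0,0.03]], gripper=[5,5,5])

```text
time_s: 17.4
tool_pos: [0.5761, 0.0084, 0.0963]
tool_rot: [179.9, -4.6, 85.1]
force: [-0.3, 1.6, 3.0]
grip_width: 0.0498
grasp_force: 2.4
```

```bash
cat > tilt.py <<'E'
from h import *
cs=[eyes.read_camera(n) for n in('scene','side')]
ms=[]
for c in cs:
    for r in models.cut_out(c,'trivet'):
        q=ray(c,r['centre'],.05)[:2]
        if abs(q[0]-.57)<.09 and -.09<q[1]<.13 and r['pixels'].sum()<2500: ms.append((c,r['pixels'])); print(np.round(r['centre']),r['pixels'].sum(),round(r['p'],2)); break
TB=np.vstack(TR)
def rend(c,p):
    # p: y_p, z of centre, tilt
    Q=R.from_euler('z',-.089).as_matrix(); T=R.from_euler('x',-p[2]).as_matrix(); m=np.zeros((1680,2240),np.uint8)
    t=np.array([.5758,.101,0])+Q@[p[3],p[0],p[1]]
    for b in TR:
        uv=proj(c,(b@T.T)@Q.T+t); cv2.fillConvexPoly(m,cv2.convexHull(np.round(uv*4+1.5).astype(np.int32)),1)
    return cv2.resize(m.astype(np.float32),(560,420),interpolation=cv2.INTER_AREA)
def f(p): return np.mean([1-np.minimum(rend(c,p),m).sum()/np.maximum(rend(c,p),m).sum() for c,m in ms])
for th in (0.1,.8,1.4,1.8,2.3,3.14):
    q=np.array([-.1 if th<2 else -.04,.05 if .5<th<2.9 else .03,th,.008])
    r=minimize(f,q,method='Nelder-Mead',options=dict(initial_simplex=[q]+[q+d for d in np.diag([.02,.02,.2,.01])],xatol=1e-4,fatol=1e-4)); print('y_p z tilt x_p',r.x.round(3),round(r.fun,3))
E
python3 tilt.py
```

```text
[250. 214.] 354 0.9
[274. 188.] 709 0.67
y_p z tilt x_p [-0.091  0.046 -0.51   0.018] 0.552
y_p z tilt x_p [-0.097  0.063  1.857  0.014] 0.168
y_p z tilt x_p [-0.096  0.065  1.856  0.014] 0.167
y_p z tilt x_p [-0.097  0.063  1.85   0.014] 0.165
y_p z tilt x_p [-0.04   0.05   2.3    0.008] 1.0
y_p z tilt x_p [-0.101  0.062  2.644  0.021] 0.556
```

Call:
drive_tool(angular=[[0,0,0],[0,0,0],[0,0,0],[0,0,0],[0,0,0]], delta_pos=[[0.35,0,0.06],[0.35,0,0.09],[0.35,0,0.1],[0.35,0,0.12],[0.35,0,0.12]], gripper=[5,5,5,5,5])

```text
time_s: 18.1
tool_pos: [0.5773, 0.0246, 0.0921]
tool_rot: [180.0, -4.5, 85.0]
force: [0.2, 1.8, 5.2]
grip_width: 0.0501
grasp_force: 2.4
```

```bash
python3 tilt.py
```

```text
[256. 222.] 357 0.97
[271. 187.] 503 0.9
y_p z tilt x_p [-0.069  0.057 -1.111  0.017] 0.318
y_p z tilt x_p [-0.095  0.054  2.046  0.022] 0.353
y_p z tilt x_p [-0.087  0.063  2.045  0.016] 0.275
y_p z tilt x_p [-0.087  0.064  2.037  0.015] 0.273
y_p z tilt x_p [-0.087  0.064  2.041  0.016] 0.272
y_p z tilt x_p [-0.088  0.064  2.063  0.017] 0.289
```

Call:
drive_tool(angular=[[0,0,0],[0,0,0],[0,0,0],[0,0,0],[0,0,0],[0,0,0]], delta_pos=[[0.35,0,0.12],[0.35,0,0.13],[0.35,0,0.15],[0.35,0,0.15],[0.35,0,0.15],[0.35,0,0.15]], gripper=[5,5,5,5,5,5])

```text
time_s: 18.9
tool_pos: [0.5781, 0.0438, 0.0838]
tool_rot: [-179.9, -4.4, 84.9]
force: [-1.1, -0.1, 0.7]
grip_width: 0.0502
grasp_force: 0.0
```

```bash
python3 tilt.py
```

```text
[272. 229.] 1094 0.84
[264. 207.] 1227 0.85
y_p z tilt x_p [-0.043  0.017 -0.007  0.014] 0.128
y_p z tilt x_p [-0.043  0.017  0.01   0.014] 0.128
y_p z tilt x_p [-0.035  0.036  1.056  0.009] 0.338
y_p z tilt x_p [-0.043  0.017 -0.007  0.014] 0.126
y_p z tilt x_p [-0.043  0.037  3.13   0.014] 0.126
y_p z tilt x_p [-0.043  0.037  3.139  0.014] 0.127
```

Call:
drive_tool(angular=[[0,0,0],[0,0,0],[0,0,0],[0,0,0],[0,0,0],[0,0,0],[0,0,0],[0,0,0]], delta_pos=[[0,0,-3],[0,0,-3],[-1,0,-3],[-4,0,-1],[-4,0,0],[-4,0,0],[-4,0,0],[0,0,0]], gripper=[5,5,5,5,5,5,5,5])

```text
time_s: 19.9
tool_pos: [0.5616, -0.1412, 0.1704]
tool_rot: [-179.9, -4.2, 84.3]
force: [-0.3, -0.1, 0.4]
grip_width: 0.0498
grasp_force: 0.0
```

```bash
python3 look.py done; python3 tilt.py|tail -2
```

```text
x_p,y_p,z 0.008 -0.235 0.1712 [-180.    -4.4   84.8] [ 0.6  1.1 -0.1]
y_p z tilt x_p [-0.043  0.038  3.171  0.013] 0.041
y_p z tilt x_p [-0.043  0.037  3.151  0.014] 0.041
```

View pics/done.png

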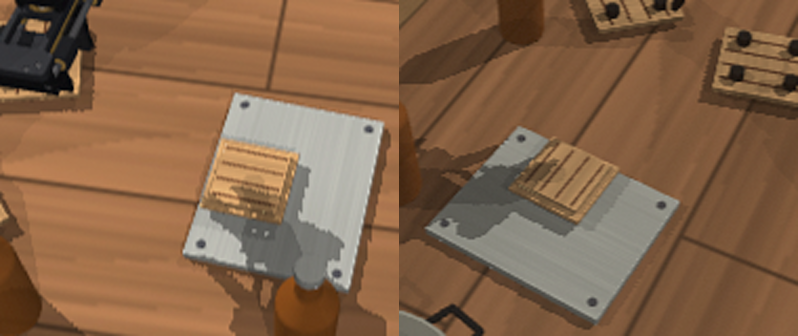

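The trivet stands smooth face up and level on the platform (scene crop (250,180), side (565,180)). The arm is clear and the bystanders have not moved.

```bash
python3 -c "
from cell import env; print(env.sign_off())"
```

```text
the job is handed in; nothing more can be done
None
```

The small trivet was tipped over the platform's edge and now stands flat on its four feet on the platform, smooth face up. I handed the job in after about 20 s of the 42 s allowed; the hand-in returned no verdict.

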